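Shut and bolt the egg chest

ROBOT

A 7-joint arm with a two-finger parallel gripper is mounted at the origin on the work surface. World frame = base frame: x ahead of the robot, y to its left, z up, the work surface at z = 0. Lengths are in m, angles in rad, forces in N, time in s.
With the tool pointing down it reaches from about 0.425 to 0.925 m from the base axis. Payload 6.8 kg.
Tool frame: the origin (TCP) lies at the very end of the fingers, on their centre line; the grasp point (between the pads) lies 19 mm behind it; z points along the fingers, y is the line along which they close (so a half turn about z gives the same grasp; the last joint's range is limited). The gripper opens to 85 mm and grips with 20 to 120 N. Pads are 22 mm wide; open, the fingers measure 114 mm over their backs; the gripper's body (76 mm by 85 mm) begins 54 mm behind the grasp point. The pads swing forward as they close: fully open they stand 13 mm farther back than shut.
Start: joints at [-1.371, 0.477, 0.022, 1.555, -0.011, 1.109, -0.083], TCP at [0.204, 0.643, 0.231] pointing down, gripper open.
Joint ranges: [-2.96, 2.96], [-0.34, 2.1], [-1.41, 1.46], [0.24, 2.44], [-1.37, 4.51], [0.17, 1.92], [-2.96, 2.96]. Speed limits (rad/s): [2.39, 2.39, 3.14, 3.14, 3.14, 3.14, 3.14].

INTERFACE

Orientations are given as a 3x3 rotation matrix whose columns are the frame's x, y, z axes.
In Python, from station import sensors, cams, ticket gives the robot as it stands.
- The arm moves only by the tool arm_command, never from a script. Its argument "increments" is a list of rows, each an object with "hand": the opening, from -1 (shut) to 1 (fully open); "xyz": the shift along the world's x, y, z in units of 0.06 m (1.0 is 0.06 m), a list of three; "yaw": the turn about the world's z in units of 6 degrees (1.0 is 6 degrees). A call has exactly 10 rows; each row shifts and turns the commanded pose from where the row before left it; what a row does not reach is not made up. A row lasts 1/8 s, in which the tool goes at most 62.5 mm and 10.7 degrees, less where a joint would pass 70% of its speed; a pose out of reach is approached as far as the arm can. A call with a number of a shift or a turn outside -1 to 1 is refused whole. A call with a gripper value outside its range is refused whole. The fingers move at their own pace and stop on an object; "grip_force" is the grip in N (left out, the last holds). Time passes only in rows, so rows that do not move let the fingers close, or fill a call up. It gives the time, the measured TCP pose, the force, the opening and the grip force at its end, in the units of the state.
- sensors.get_state(): the state, without advancing time (a new reading comes with each control period).
- cams.read_camera(name): name is "scene" or "top"; returns (picture, depth): 400x640x3 uint8, blue, green, red; 400x640 float32, m along the optical axis (not along the pixel's ray), 0 where there is no reading.
- cams.camera_info(name): a dict with "vfov" (degrees; the focal length in pixels is half the picture's height over the tangent of half this angle, whatever the lens; pixels are square), "cx", "cy" (the principal point, pixels), "dist_coeffs" ([k1, k2, p1, p2, k3] as OpenCV has them; the pictures are not rectified), "R" (3x3) and "t" (3): a world point X has camera coordinates R X + t. Camera axes: x right, y down, z forward; pixel columns grow to the right and rows downward; lengths in m; the calibration is good to about 2 mm. A picture is of the moment at which its call begins. camera_info takes no time and is no camera call.
- ticket.sign_off(): hands the job in; it is judged then, once.
The state is a dict: "t": time; "joint_pos": joint angles; "qd": joint speeds; "joint_efforts": joint torques, N m; "tool_pos": TCP position; "eef_rot": TCP orientation; "ft_force": force on the tool from outside, world axes, zero at the start; "ft_torque": the same for the moment, N m; "opening": finger opening in m; "grasp_force": force on a finger pad.
Only numpy, scipy, OpenCV 4.12 (cv2) and the standard library are available. Lean on these libraries where they do the work, as an engineer would, in place of code of your own. Each camera call takes 0.05 s, during which the arm holds its last target. There are 200 camera calls.

TASK

Shut the steel egg chest on the bakery table and lock it: bring the lid down, slide its bolt fully home into the keeper on the deck beside it, then fold the bolt's handle all the way down into its notch and let go. The lid sits on springs that push it up and the keeper is set a little high or low, so hold the lid down and feel for the height at which the bolt goes in. Leave the other things on the table, and the jar on the chest, where they are.

Things in the scene. Friction and masses are not known exactly. Their poses are not given: they have to be found in the camera images.
- chest: fixed steel chest full of eggs, 300 (x) x 420 (y) x 100 mm high; origin under its centre; front at -x, y along the bolt's travel, z up. Lidded bin at y -210 to 80 mm; beyond it (y 85 to 210 mm) a flat deck, 100 mm high, carries the keeper
- keeper_place (a point): fixed point on the chest at x -100, y 100, z 158 mm: nominal middle of the keeper's near face, level with the bolt when the lid is level. Keeper: dark steel block on a foot, 66 (x) x 24 (y) x 60 mm, with a window 26 mm wide and 22 mm high right through in y. The real block is set up to 6 mm higher or lower than this point, differently each time; feel for it
- lid (a joint): lid hinge (rad): 0 level, grows as it opens, lowest -0.045; it stays where left. Hinge line along chest y at x 140, z 114 mm. Lid 290 x 290 x 18 mm, flat steel; level, its top is at z 132 mm and its front edge at x -150 mm. Below about 0.07 rad two rubber buffers push it up, with 0 to 15 N
- lid_push (a point): point on the lid's top, free for pushing it down: clear of the bolt, 50 mm behind the lid's front edge, at chest y -140 mm (clear from y -200 to -90 mm)
- bolt (a joint): bolt travel (m): 0 drawn back, 0.055 fully home at its stop, towards chest +y. Flat aluminium bar 20 wide, 16 high, 160 mm long, on the lid's top; with the lid level its axis is at chest x -100, z 158 mm, its tip at y 80 mm + travel (drawn back, 20 mm short of the keeper). Slides with about 2 N
- handle (a joint): angle of the bolt's handle about the bolt's axis (rad): 0 upright from the lid, positive towards the chest's front, 1.3 fully folded. Stem 12 mm thick at chest y -30 mm + travel. A dark fence along the bolt's front, 20 mm from the axis and 8 mm above it, stops the handle near 0.85 except at its notch, 18 mm wide, at y 25 mm, reached with the bolt home
- knob (a point): middle of the handle's cross grip: a black cylinder 26 mm thick and 30 mm long, parallel to the bolt, 55 mm from the bolt's axis
- spice_jar: small glass jar, 48 mm wide, 75 mm tall, standing on the chest's deck behind the keeper; origin under its centre
- mug: white mug, 80 mm wide, 90 mm tall; origin under its centre
- measure: aluminium pot with two side loops, 100 mm wide, 120 mm tall; origin under its centre
- scraper: bench scraper lying flat, 150 mm wide, 18 mm high at its wooden grip; origin under the grip's middle
- wooden_spoon: wooden spoon lying flat, 280 mm long; origin under it near the middle

How it is judged:
By the outcome, as a careful person would: the job done as asked, in the order asked, and still so for the second after the job is handed in, with the robot touching nothing.
It also fails if it takes over 67 s, if anything falls off the work surface, if the arm or the gripper's body presses on something with over 40 N, if the wrist force passes 120 N, or if a joint passes its speed limit or range.

## Working session

There is one attempt and no reset: what is moved stays moved. The work goes in short steps, Python scripts to look and compute and a tool call to move; the robot and the scene stay as the last step left them, time stands still between calls to the robot, and variables do not carry over. Pictures are saved under pics/ and viewed, at most 10 in all, crops included, and the job is handed in when it is done.

Besides the shell and the picture viewer there is one more tool, called after ">>>" as name(argument=value, ...), one argument or row to a line, values as JSON. arm_command: Moves the arm, as the interface text tells. Its arguments: {"type":"object","properties":{"increments":{"type":"array"},"grip_force":{"type":"number"}},"required":["increments"]}

```bash
ls; mkdir -p pics; cat > h.py <<'E'
import numpy as np, cv2
from station import sensors, cams, ticket
def K(n):
    i=cams.camera_info(n); f=200/np.tan(np.radians(i["vfov"]/2))
    return np.array([[f,0,i["cx"]],[0,f,i["cy"]],[0,0,1.]]),np.array(i["dist_coeffs"],float),np.array(i["R"]),np.array(i["t"])
def cloud(n,d):
    k,dc,R,t=K(n); v,u=np.mgrid[:400,:640]
    p=cv2.undistortPoints(np.stack([u,v],-1).reshape(-1,1,2).astype(np.float64),k,dc).reshape(400,640,2)
    c=np.dstack([p,np.ones((400,640))])*d[...,None]
    w=(c-t)@R; w[d<=0]=np.nan
    return w
def proj(n,P):
    k,dc,R,t=K(n); return cv2.projectPoints(np.array(P,float).reshape(-1,3),cv2.Rodrigues(R)[0],t,k,dc)[0].reshape(-1,2)
E
python3 - <<'E'
from h import *
s=sensors.get_state(); print(s["t"],s["tool_pos"],s["eef_rot"],s["opening"],s["ft_force"])
for n in("scene","top"):
    im,d=cams.read_camera(n); cv2.imwrite(f"pics/{n}0.png",im); np.savez(f"{n}0.npz",im=im,d=d); print(n,-K(n)[2].T@K(n)[3])
E
```

```text
pics
0.0 [0.20431674 0.64270455 0.23031215] [[-9.53015579e-01  3.02920988e-01 -4.26055257e-04]
 [ 3.02921252e-01  9.53013847e-01 -1.82294976e-03]
 [-1.46173183e-04 -1.86636071e-03 -9.99998248e-01]] 0.08550632719878255 [1.45778622 0.26676375 0.13342965]
scene [ 1.50816989 -0.06694207  0.98119548]
top [ 0.28561264 -0.03237735  1.5848266 ]
```

View pics/scene0.png

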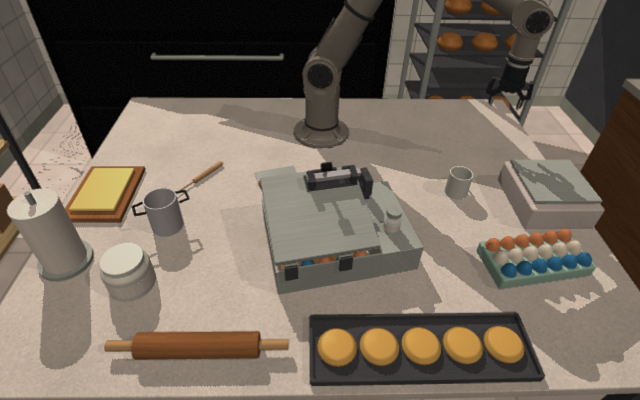

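View pics/top0.png

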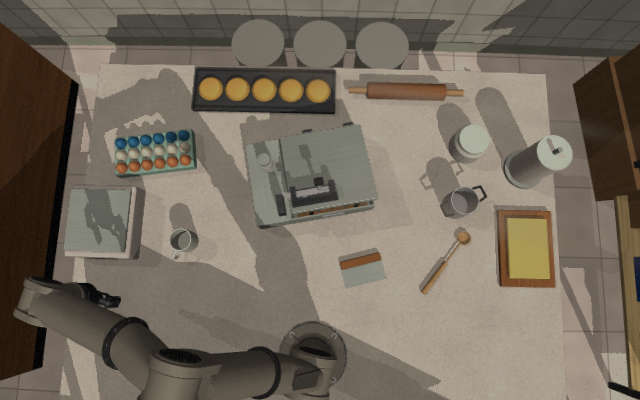

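The lid is slightly open, with the chest's front facing the robot. The bolt sits around (313,192) in the top view, the keeper at (281,204), the jar at (265,158) and the scraper in front at (361,267).

```bash
python3 - <<'E'
from h import *
for n in("top","scene"):
    z=np.load(n+"0.npz"); w=cloud(n,z["d"]); np.save(n+"_w.npy",w)
    if n=="top":
        k=z["im"][110:235,230:390]; cv2.imwrite("pics/c1.png",cv2.resize(k,None,fx=5,fy=4.8,interpolation=cv2.INTER_CUBIC)[:600,:800])
        m=np.zeros((400,640),bool); m[110:235,230:390]=1
        p=w[m&(abs(w[...,2]-.1)<.004)]; print(len(p),np.median(p[:,2]))
        r=cv2.minAreaRect(p[:,:2].astype(np.float32)); print("z~.1",r)
        p=w[m&(w[...,2]>.05)]; print("all",cv2.minAreaRect(p[:,:2].astype(np.float32)))
        for u,v in[(340,150),(345,180),(340,200),(290,150),(265,185),(260,210),(280,205),(282,198),(312,190),(300,195),(315,183)]: print(u,v,w[v,u].round(4))
    else:
        k=z["im"][150:290,250:430]; cv2.imwrite("pics/c2.png",cv2.resize(k,None,fx=4.2,fy=4.2,interpolation=cv2.INTER_CUBIC))
E
```

```text
2015 0.10010789816575975
z~.1 ((0.6338456273078918, 0.03003711998462677), (0.3000987470149994, 0.4164773225784302), 11.656479835510254)
all ((0.6377286314964294, 0.030413493514060974), (0.3143058121204376, 0.417623907327652), 11.698987007141113)
340 150 [ 0.7102 -0.078   0.153 ]
345 180 [ 0.5993 -0.096   0.1762]
340 200 [ 0.5276 -0.0799  0.1948]
290 150 [0.7077 0.0955 0.1468]
265 185 [0.5913 0.1832 0.0987]
260 210 [0.5015 0.1963 0.0984]
280 205 [0.508 0.118 0.181]
282 198 [0.5324 0.1128 0.1768]
312 190 [0.5558 0.0126 0.2093]
300 195 [0.5369 0.0508 0.2163]
315 183 [0.5679 0.0021 0.263 ]
```

View pics/c1.png

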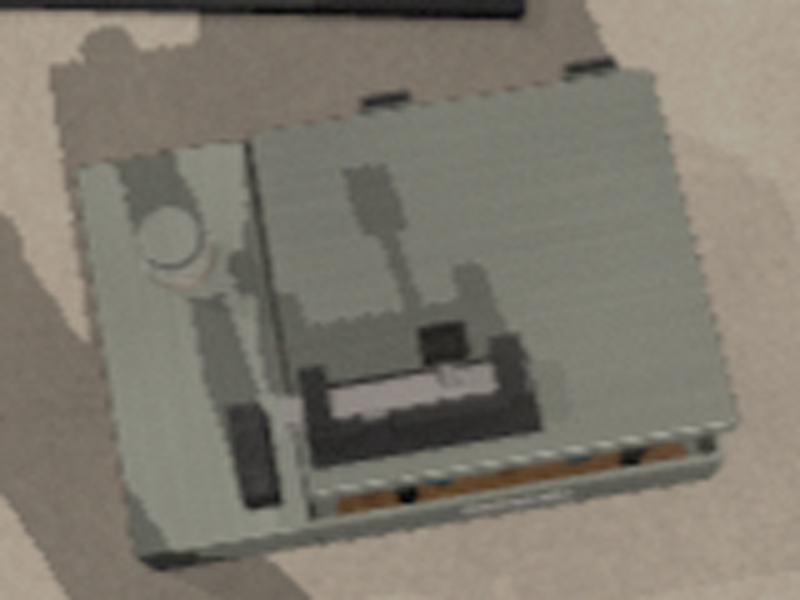

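View pics/c2.png

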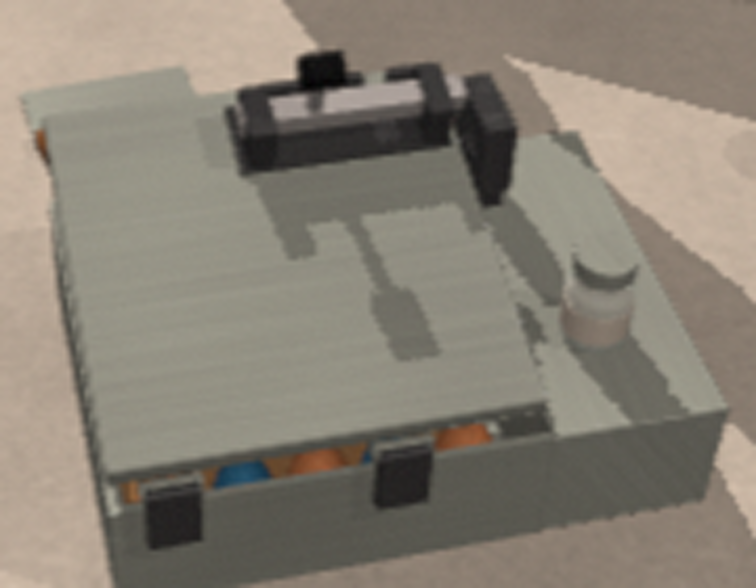

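The crops confirm the layout: the knob is upright over the middle of the bolt, the keeper is at crop px (255,455) and the front gap is open. Next I'll get the numbers.

```bash
cat >> h.py <<'E'
YAW=np.radians(11.66); O=np.array([.634,.030,0.])
Rc=np.array([[np.cos(YAW),-np.sin(YAW),0],[np.sin(YAW),np.cos(YAW),0],[0,0,1]])
def toC(w): return (w-O)@Rc
def toW(c): return np.array(c)@Rc.T+O
def knob(al,th,tr):  # chest frame
    px,pz=-.24-.055*np.sin(th),.044+.055*np.cos(th)
    return np.array([.14+px*np.cos(al)+pz*np.sin(al),-.030+tr,.114-px*np.sin(al)+pz*np.cos(al)])
E
python3 - <<'E'
from h import *
for n in("top","scene"):
    w=np.load(n+"_w.npy"); c=toC(w); im=np.load(n+"0.npz")["im"].astype(int)
    ins=lambda x0,x1,y0,y1,z0,z1:(c[...,0]>x0)&(c[...,0]<x1)&(c[...,1]>y0)&(c[...,1]<y1)&(c[...,2]>z0)&(c[...,2]<z1)
    p=c[ins(-.13,.13,-.19,-.09,.12,.25)]
    A=np.c_[p[:,:2],np.ones(len(p))]; s=np.linalg.lstsq(A,p[:,2],rcond=None)[0]; print(n,"lid slope",s,"alpha",-np.arctan(s[0]),"z at hinge",s@[.14,0,1])
    p=c[ins(-.15,.17,.09,.22,.09,.11)]; print("deck z",np.median(p[:,2]),p.min(0),p.max(0))
    p=c[ins(-.16,-.04,.09,.14,.13,.22)]; print("keeper",p.min(0),p.max(0), "top z", np.percentile(p[:,2],[50,80,90,95]),len(p), "xmid",np.percentile(p[:,0],[2,98]))
    p=c[ins(-.14,0,-.08,.03,.235,.3)]; print("knob",p.min(0),p.max(0),np.median(p,0),len(p))
for al in(0,.2,.23): print(al,knob(al,0,0),toW(knob(al,0,0)))
E
```

```text
top lid slope [-0.21548877  0.00178841  0.16317474] alpha 0.21224328351386834 z at hinge 0.1330063150678262
deck z 0.10018848205453283 [-0.14963725  0.09004429  0.09042781] [0.15193092 0.20844272 0.10999798]
keeper [-0.13287774  0.10149509  0.13075037] [-0.06674022  0.12581464  0.19060641] top z [0.18185268 0.18501573 0.18599443 0.18698992] 176 xmid [-0.13233952 -0.06770635]
knob [-0.07976822 -0.03821021  0.23614058] [-0.05214107 -0.00883741  0.27614747] [-0.06825073 -0.02355022  0.26862794] 85
scene lid slope [-0.21676012 -0.00051172  0.16448817] alpha 0.2134579058139161 z at hinge 0.13414174970381199
deck z 0.10233798789699947 [-0.14968555  0.09005603  0.09004481] [0.15152053 0.20923429 0.10993085]
keeper [-0.13495199  0.09646373  0.13004031] [-0.06362965  0.12263966  0.18828059] top z [0.17014743 0.18467813 0.18576411 0.1864221 ] 302 xmid [-0.13123726 -0.06559368]
knob [-0.07646265 -0.04297682  0.23536515] [-0.05111602 -0.01200052  0.27735938] [-0.05842543 -0.02939701  0.26717816] 108
0 [-0.1   -0.03   0.213] [ 0.54212669 -0.01959129  0.213     ]
0.2 [-0.07554771 -0.03        0.25870723] [ 0.56607439 -0.01464939  0.25870723]
0.23 [-0.07111016 -0.03        0.26510758] [ 0.57042037 -0.01375255  0.26510758]
```

>>> arm_command(
  increments=[
    {"hand":1,"xyz":[0.39,-0.68,0.2],"yaw":0.49},
    {"hand":1,"xyz":[0.39,-0.68,0.2],"yaw":0.49},
    {"hand":1,"xyz":[0.39,-0.68,0.2],"yaw":0.49},
    {"hand":1,"xyz":[0.39,-0.68,0.2],"yaw":0.49},
    {"hand":1,"xyz":[0.39,-0.68,0.2],"yaw":0.49},
    {"hand":1,"xyz":[0.39,-0.68,0.2],"yaw":0.49},
    {"hand":1,"xyz":[0.39,-0.68,0.2],"yaw":0.49},
    {"hand":1,"xyz":[0.39,-0.68,0.2],"yaw":0.49},
    {"hand":1,"xyz":[0.39,-0.68,0.1],"yaw":0.49},
    {"hand":1,"xyz":[0.39,-0.68,0],"yaw":0.49},
  ],
  grip_force=40,
)

```text
t: 1.35
tool_pos: [0.4391, 0.2339, 0.3337]
eef_rot: [[-0.979, -0.206, 0.001], [-0.206, 0.979, 0.001], [-0.001, 0.0, -1.0]]
ft_force: [0.3, 1.0, 0.1]
opening: 0.0857
grasp_force: 0.0
```

>>> arm_command(
  increments=[
    {"hand":1,"xyz":[0.38,-0.68,0],"yaw":0},
    {"hand":1,"xyz":[0.38,-0.68,0],"yaw":0},
    {"hand":1,"xyz":[0.38,-0.68,0],"yaw":0},
    {"hand":1,"xyz":[0.38,-0.68,0],"yaw":0},
    {"hand":1,"xyz":[0.38,-0.68,0],"yaw":0},
    {"hand":1,"xyz":[0.2,-0.4,0],"yaw":0},
    {"hand":1,"xyz":[0.17,-0.27,0],"yaw":0},
    {"hand":1,"xyz":[0,0,-0.2],"yaw":0},
    {"hand":1,"xyz":[0,0,-0.2],"yaw":0},
    {"hand":1,"xyz":[0,0,0],"yaw":0},
  ],
)

```text
t: 2.6
tool_pos: [0.5734, -0.0076, 0.3075]
eef_rot: [[-0.979, -0.206, -0.003], [-0.206, 0.979, 0.0], [0.003, 0.001, -1.0]]
ft_force: [-0.0, -0.2, 0.2]
opening: 0.0856
grasp_force: 0.0
```

```bash
python3 - <<'E'
from h import *
s=sensors.get_state(); print(s["tool_pos"],s["ft_force"])
im,d=cams.read_camera("scene"); k=im[110:270,250:430]; cv2.imwrite("pics/c3.png",cv2.resize(k,None,fx=3.7,fy=3.7,interpolation=cv2.INTER_CUBIC))
print(toC(s["tool_pos"]))
E
```

```text
[ 0.57337744 -0.00761026  0.3075354 ] [-0.02188852 -0.23736246  0.16903833]
[-0.06697273 -0.02458211  0.3075354 ]
```

View pics/c3.png

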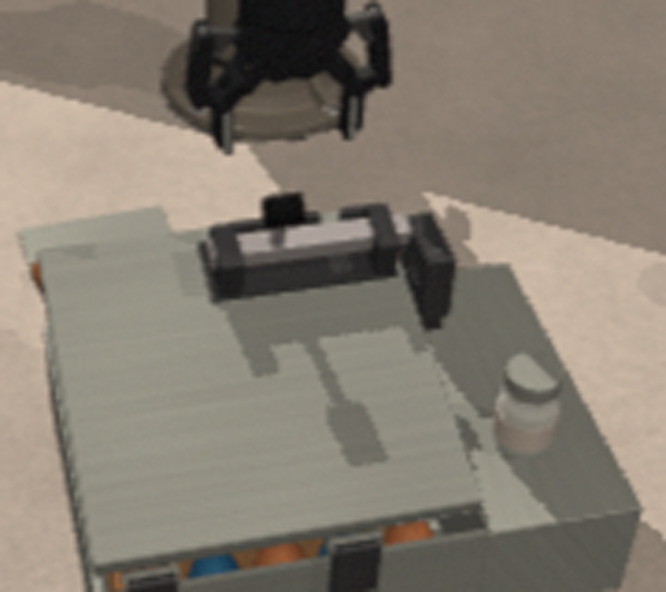

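The open fingers, at crop px (225,130) and (350,120), straddle the knob at (285,208). I'll descend and grip it by its ends.

>>> arm_command(
  increments=[
    {"hand":1,"xyz":[0,-0.03,-0.27],"yaw":0},
    {"hand":1,"xyz":[0,0,-0.27],"yaw":0},
    {"hand":1,"xyz":[0,0,-0.27],"yaw":0},
    {"hand":1,"xyz":[0,0,-0.27],"yaw":0},
    {"hand":-0.1,"xyz":[0,0,0],"yaw":0},
    {"hand":-1,"xyz":[0,0,0],"yaw":0},
    {"hand":-1,"xyz":[0,0,0],"yaw":0},
    {"hand":-1,"xyz":[0,0,0],"yaw":0},
    {"hand":-1,"xyz":[0,0,0],"yaw":0},
    {"hand":-1,"xyz":[0,0,0],"yaw":0},
  ],
  grip_force=40,
)

```text
t: 3.9
tool_pos: [0.5748, -0.0106, 0.2447]
eef_rot: [[-0.979, -0.204, 0.0], [-0.204, 0.979, 0.0], [-0.0, 0.0, -1.0]]
ft_force: [-1.2, 0.5, 0.9]
opening: 0.0295
grasp_force: 46.2
```

>>> arm_command(
  increments=[
    {"hand":-1,"xyz":[-0.05,-0.01,-0.08],"yaw":0},
    {"hand":-1,"xyz":[-0.05,-0.01,-0.08],"yaw":0},
    {"hand":-1,"xyz":[-0.05,-0.01,-0.08],"yaw":0},
    {"hand":-1,"xyz":[-0.05,-0.01,-0.08],"yaw":0},
    {"hand":-1,"xyz":[-0.05,-0.01,-0.08],"yaw":0},
    {"hand":-1,"xyz":[-0.05,-0.01,-0.08],"yaw":0},
    {"hand":-1,"xyz":[-0.05,-0.01,-0.08],"yaw":0},
    {"hand":-1,"xyz":[-0.05,-0.01,-0.08],"yaw":0},
    {"hand":-1,"xyz":[-0.05,-0.01,-0.08],"yaw":0},
    {"hand":-1,"xyz":[0,0,0],"yaw":0},
  ],
  grip_force=60,
)

```text
t: 5.15
tool_pos: [0.5524, -0.0152, 0.2032]
eef_rot: [[-0.979, -0.204, 0.011], [-0.204, 0.979, 0.001], [-0.011, -0.001, -1.0]]
ft_force: [9.0, 2.9, 2.2]
opening: 0.0289
grasp_force: 62.3
```

```bash
cat > m.py <<'E'
from h import *
s=sensors.get_state(); print("chest tcp",toC(s["tool_pos"]),"Fc",(s["ft_force"]@Rc).round(1),"open",s["opening"])
for n in("top","scene"):
    im,d=cams.read_camera(n); c=toC(cloud(n,d)); np.savez(n+"1.npz",im=im,c=c)
    ins=lambda x0,x1,y0,y1,z0,z1:(c[...,0]>x0)&(c[...,0]<x1)&(c[...,1]>y0)&(c[...,1]<y1)&(c[...,2]>z0)&(c[...,2]<z1)
    p=c[ins(-.05,.13,-.19,-.09,.11,.2)]; s=np.polyfit(p[:,0],p[:,2],1); print(n,"alpha",-np.arctan(s[0]),"lid z at x-.1",np.polyval(s,-.1),len(p))
    p=c[ins(-.125,-.075,.102,.12,.17,.21)]; print("keeper top",np.percentile(p[:,2],[25,50,75]),len(p))
E
python3 m.py
```

```text
chest tcp [-0.08908861 -0.02775541  0.20318923] Fc [9.4 1.1 2.2] open 0.028949358328601852
top alpha 0.020169176446298488 lid z at x-.1 0.13701158331153293 1255
keeper top [0.18010542 0.18242809 0.18529833] 78
scene alpha 0.02112406299111525 lid z at x-.1 0.13927811804750354 1709
keeper top [0.18376362 0.18523132 0.18596068] 60
```

>>> arm_command(
  increments=[
    {"hand":-1,"xyz":[0,0,-0.05],"yaw":0},
    {"hand":-1,"xyz":[0,0,-0.05],"yaw":0},
    {"hand":-1,"xyz":[0,0,-0.05],"yaw":0},
    {"hand":-1,"xyz":[0,0,-0.05],"yaw":0},
    {"hand":-1,"xyz":[0,0,0],"yaw":0},
    {"hand":-1,"xyz":[0,0,0],"yaw":0},
    {"hand":-1,"xyz":[0,0,0],"yaw":0},
    {"hand":-1,"xyz":[0,0,0],"yaw":0},
    {"hand":-1,"xyz":[0,0,0],"yaw":0},
    {"hand":-1,"xyz":[0,0,0],"yaw":0},
  ],
)

```text
t: 6.5
tool_pos: [0.551, -0.0155, 0.1916]
eef_rot: [[-0.979, -0.204, 0.008], [-0.204, 0.979, 0.001], [-0.008, -0.0, -1.0]]
ft_force: [4.0, 2.1, 9.9]
opening: 0.029
grasp_force: 63.4
```

```bash
python3 m.py
```

```text
chest tcp [-0.09043514 -0.02779202  0.19162152] Fc [4.3 1.3 9.9] open 0.02902219845371713
top alpha -0.029604718841775735 lid z at x-.1 0.1253550938470184 1271
keeper top [0.18145639 0.18283645 0.18472249] 78
scene alpha -0.025897028430196242 lid z at x-.1 0.12800808061313243 1637
keeper top [0.18383352 0.18477633 0.18625308] 59
```

>>> arm_command(
  increments=[
    {"hand":-1,"xyz":[-0.0135,0.065,0.02],"yaw":0},
    {"hand":-1,"xyz":[-0.0135,0.065,0],"yaw":0},
    {"hand":-1,"xyz":[-0.0135,0.065,0],"yaw":0},
    {"hand":-1,"xyz":[-0.0135,0.065,0],"yaw":0},
    {"hand":-1,"xyz":[-0.0135,0.065,0],"yaw":0},
    {"hand":-1,"xyz":[-0.0135,0.065,0],"yaw":0},
    {"hand":-1,"xyz":[-0.0135,0.065,0],"yaw":0},
    {"hand":-1,"xyz":[0,0,0],"yaw":0},
    {"hand":-1,"xyz":[0,0,0],"yaw":0},
    {"hand":-1,"xyz":[0,0,0],"yaw":0},
  ],
)

```text
t: 7.85
tool_pos: [0.5457, 0.0112, 0.193]
eef_rot: [[-0.979, -0.203, 0.009], [-0.203, 0.979, 0.001], [-0.009, -0.001, -1.0]]
ft_force: [4.6, 0.6, 10.6]
opening: 0.0287
grasp_force: 63.4
```

```bash
python3 m.py
```

```text
chest tcp [-0.09025342 -0.00058786  0.19303911] Fc [ 4.6 -0.4 10.6] open 0.028743221943541588
top alpha -0.02083610937341466 lid z at x-.1 0.12700728718369578 1416
keeper top [0.18038012 0.18257736 0.18431362] 80
scene alpha -0.020225162497668554 lid z at x-.1 0.12943375000079377 1650
keeper top [0.18407329 0.18491837 0.18609619] 61
```

The bolt has entered the keeper: 27 mm of travel with no resistance. I'll continue to the stop.

>>> arm_command(
  increments=[
    {"hand":-1,"xyz":[-0.0135,0.065,0],"yaw":0},
    {"hand":-1,"xyz":[-0.0135,0.065,0],"yaw":0},
    {"hand":-1,"xyz":[-0.0135,0.065,0],"yaw":0},
    {"hand":-1,"xyz":[-0.0135,0.065,0],"yaw":0},
    {"hand":-1,"xyz":[-0.0135,0.065,0],"yaw":0},
    {"hand":-1,"xyz":[-0.0135,0.065,0],"yaw":0},
    {"hand":-1,"xyz":[-0.0135,0.065,0],"yaw":0},
    {"hand":-1,"xyz":[-0.0135,0.065,0],"yaw":0},
    {"hand":-1,"xyz":[0,0,0],"yaw":0},
    {"hand":-1,"xyz":[0,0,0],"yaw":0},
  ],
)

```text
t: 9.2
tool_pos: [0.5404, 0.0366, 0.1932]
eef_rot: [[-0.98, -0.2, 0.011], [-0.2, 0.98, -0.005], [-0.01, -0.007, -1.0]]
ft_force: [8.3, -12.0, 9.7]
opening: 0.0289
grasp_force: 63.2
```

```bash
python3 m.py
```

```text
chest tcp [-0.09034509  0.02541836  0.19319374] Fc [  5.7 -13.4   9.7] open 0.02885984595868597
top alpha -0.022789352911916996 lid z at x-.1 0.12685501192004048 1420
keeper top [0.18171179 0.18306466 0.18474096] 15
scene alpha -0.019777923252034063 lid z at x-.1 0.12945610872979085 1636
keeper top [0.18367089 0.18513952 0.18597079] 55
```

>>> arm_command(
  increments=[
    {"hand":-1,"xyz":[-0.0135,0.065,0.01],"yaw":0},
    {"hand":-1,"xyz":[-0.0135,0.065,0],"yaw":0},
    {"hand":-1,"xyz":[0,0,0],"yaw":0},
    {"hand":-1,"xyz":[0,0,0.01],"yaw":0},
    {"hand":-1,"xyz":[0,0,0],"yaw":0},
    {"hand":-1,"xyz":[0,0,0],"yaw":0},
    {"hand":-1,"xyz":[0,0,0],"yaw":0},
    {"hand":-1,"xyz":[0,0,0],"yaw":0},
    {"hand":-1,"xyz":[0,0,0],"yaw":0},
    {"hand":-1,"xyz":[0,0,0],"yaw":0},
  ],
)

```text
t: 10.55
tool_pos: [0.5403, 0.0374, 0.1948]
eef_rot: [[-0.981, -0.195, 0.014], [-0.195, 0.981, -0.013], [-0.011, -0.015, -1.0]]
ft_force: [12.3, -29.2, 9.3]
opening: 0.0288
grasp_force: 63.3
```

```bash
python3 - <<'E'
from h import *
s=sensors.get_state(); print("chest tcp",toC(s["tool_pos"]),"Fc",(s["ft_force"]@Rc).round(1),"open",s["opening"])
im,d=cams.read_camera("scene"); k=im[130:260,270:420]; a=cv2.resize(k,None,fx=4,fy=4,interpolation=cv2.INTER_CUBIC)
cv2.imwrite("pics/c4.png",a)
c=toC(cloud("scene",d)); m=(abs(c[...,0]+.1)<.02)&(c[...,1]>.12)&(c[...,1]<.17)&(c[...,2]>.13)&(c[...,2]<.17); print("bolt tip beyond keeper",m.sum(),c[m].max(0) if m.any() else "", np.percentile(c[m][:,1],[50,90,97]) if m.any() else "")
E
```

```text
chest tcp [-0.09022698  0.02617528  0.1948272 ] Fc [  6.2 -31.    9.3] open 0.028823491635295902
bolt tip beyond keeper 0
```

View pics/c4.png

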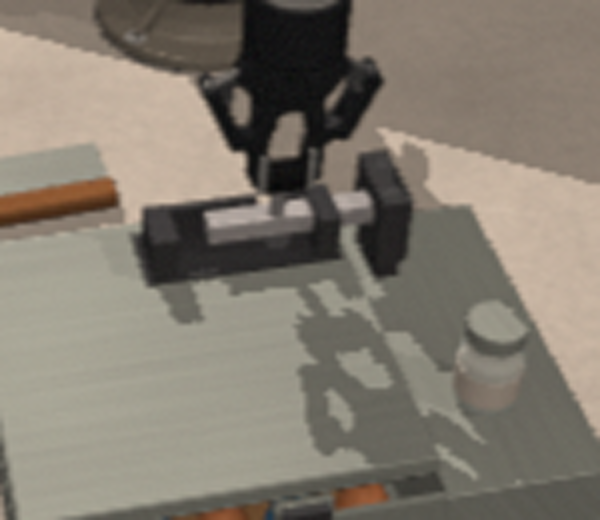

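The bolt passes into the keeper, entering at crop px (365,210), and has come to a firm stop at about 54–55 mm. I'll ease off the push and start folding along the handle's arc.

>>> arm_command(
  increments=[
    {"hand":-1,"xyz":[0.015,-0.07,0],"yaw":0},
    {"hand":-1,"xyz":[0.01,-0.04,0],"yaw":0},
    {"hand":-1,"xyz":[-0.126,-0.026,0.015],"yaw":0},
    {"hand":-1,"xyz":[-0.134,-0.028,0],"yaw":0},
    {"hand":-1,"xyz":[-0.132,-0.027,-0.023],"yaw":0},
    {"hand":-1,"xyz":[-0.127,-0.026,-0.043],"yaw":0},
    {"hand":-1,"xyz":[-0.119,-0.025,-0.063],"yaw":0},
    {"hand":-1,"xyz":[-0.109,-0.023,-0.08],"yaw":0},
    {"hand":-1,"xyz":[0,0,0],"yaw":0},
    {"hand":-1,"xyz":[0,0,0],"yaw":0},
  ],
  grip_force=45,
)

```text
t: 11.85
tool_pos: [0.4951, 0.0277, 0.1825]
eef_rot: [[-0.98, -0.198, 0.01], [-0.198, 0.98, -0.006], [-0.009, -0.007, -1.0]]
ft_force: [5.9, -16.8, 10.8]
opening: 0.0287
grasp_force: 62.5
```

```bash
python3 m.py
```

```text
chest tcp [-0.13647892  0.02584188  0.18246108] Fc [  2.4 -17.6  10.8] open 0.028706262146930717
top alpha -0.020934137213663405 lid z at x-.1 0.12703932004726812 1426
keeper top [0.18058946 0.18237959 0.18472445] 61
scene alpha -0.02034670653467468 lid z at x-.1 0.12928689559601722 1642
keeper top [0.18412248 0.18499808 0.18603849] 60
```

>>> arm_command(
  increments=[
    {"hand":-1,"xyz":[-0.067,-0.014,-0.063],"yaw":0},
    {"hand":-1,"xyz":[-0.059,-0.012,-0.068],"yaw":0},
    {"hand":-1,"xyz":[-0.052,-0.011,-0.075],"yaw":0},
    {"hand":-1,"xyz":[-0.044,-0.009,-0.08],"yaw":0},
    {"hand":-1,"xyz":[-0.037,-0.008,-0.083],"yaw":0},
    {"hand":-1,"xyz":[-0.028,-0.006,-0.087],"yaw":0},
    {"hand":-1,"xyz":[0,0,-0.05],"yaw":0},
    {"hand":-1,"xyz":[0,0,0],"yaw":0},
    {"hand":-1,"xyz":[0,0,0],"yaw":0},
    {"hand":-1,"xyz":[0,0,0],"yaw":0},
  ],
)

```text
t: 13.2
tool_pos: [0.4739, 0.0232, 0.1507]
eef_rot: [[-0.98, -0.197, 0.002], [-0.197, 0.98, -0.006], [-0.0, -0.007, -1.0]]
ft_force: [-2.7, -20.9, 14.2]
opening: 0.0289
grasp_force: 77.4
```

```bash
python3 m.py
```

```text
chest tcp [-0.15813719  0.02572876  0.15068899] Fc [ -6.9 -19.9  14.2] open 0.028949488962518054
top alpha -0.03508598948518079 lid z at x-.1 0.12378136515781207 1426
keeper top [0.18048708 0.18238139 0.18424222] 78
scene alpha -0.033334011234760645 lid z at x-.1 0.12632014999295962 1617
keeper top [0.18386795 0.1852959  0.18652109] 56
```

>>> arm_command(
  increments=[
    {"hand":-1,"xyz":[0.04,-0.05,0.02],"yaw":0},
    {"hand":-1,"xyz":[0.03,-0.03,0.02],"yaw":0},
    {"hand":-1,"xyz":[0,0,0],"yaw":0},
    {"hand":0.3,"xyz":[0,0,0],"yaw":0},
    {"hand":0.6,"xyz":[0,0,0],"yaw":0},
    {"hand":0.6,"xyz":[0,0,0],"yaw":0},
    {"hand":0.6,"xyz":[0,0,0],"yaw":0},
    {"hand":0.6,"xyz":[0,0,0],"yaw":0},
    {"hand":0.6,"xyz":[0,0,0],"yaw":0},
    {"hand":0.6,"xyz":[0,0,0],"yaw":0},
  ],
)

```text
t: 14.55
tool_pos: [0.4776, 0.0259, 0.1521]
eef_rot: [[-0.979, -0.204, -0.0], [-0.204, 0.979, 0.0], [0.0, 0.0, -1.0]]
ft_force: [0.3, 1.0, -0.3]
opening: 0.0682
grasp_force: 0.0
```

>>> arm_command(
  increments=[
    {"hand":0.6,"xyz":[0,0,0.1],"yaw":0},
    {"hand":0.6,"xyz":[0,0,0.2],"yaw":0},
    {"hand":0.6,"xyz":[0,0,0.4],"yaw":0},
    {"hand":0.6,"xyz":[0,0,0.5],"yaw":0},
    {"hand":0.6,"xyz":[0,0,0.5],"yaw":0},
    {"hand":0.6,"xyz":[0,0.2,0.5],"yaw":0},
    {"hand":0.6,"xyz":[0,0.6,0.2],"yaw":0},
    {"hand":0.6,"xyz":[0,0.6,0],"yaw":0},
    {"hand":0.6,"xyz":[0,0.6,0],"yaw":0},
    {"hand":0.6,"xyz":[0,0.6,0],"yaw":0},
  ],
)

```text
t: 15.8
tool_pos: [0.4776, 0.1829, 0.2972]
eef_rot: [[-0.979, -0.204, 0.001], [-0.204, 0.979, 0.001], [-0.001, 0.0, -1.0]]
ft_force: [-0.8, 0.4, -0.4]
opening: 0.0686
grasp_force: 0.0
```

```bash
python3 m.py; python3 - <<'E'
from h import *
for n in("top","scene"):
    z=np.load(n+"1.npz"); c=z["c"]; 
    m=(c[...,0]<-.11)&(c[...,0]>-.2)&(c[...,1]>-.0)&(c[...,1]<.05)&(c[...,2]>.155)&(c[...,2]<.24); p=c[m]; print(n,len(p),p.min(0),p.max(0),np.percentile(p[:,2],[50,90]))
a=np.load("top1.npz")["im"][120:240,230:390]; b=np.load("scene1.npz")["im"][130:250,270:430]
cv2.imwrite("pics/c5.png",np.hstack([cv2.resize(i,(400,300),interpolation=cv2.INTER_CUBIC) for i in(a,b)]))
E
```

```text
chest tcp [-0.12226344  0.18138895  0.29723638] Fc [-0.7  0.5 -0.4] open 0.06862381662259195
top alpha -0.0130005526699962 lid z at x-.1 0.12942149766273 1424
keeper top [0.17994822 0.18229595 0.1841808 ] 80
scene alpha -0.007779805009121744 lid z at x-.1 0.1322339676796936 1676
keeper top [0.18338996 0.18464276 0.18591176] 58
top 118 [-1.57137714e-01  2.82647423e-05  1.55981931e-01] [-0.11016135  0.04861504  0.2056304 ] [0.19281892 0.20220741]
scene 155 [-0.15527399  0.00050873  0.15978895] [-0.1102147   0.04878487  0.20514492] [0.18662223 0.2026933 ]
```

View pics/c5.png

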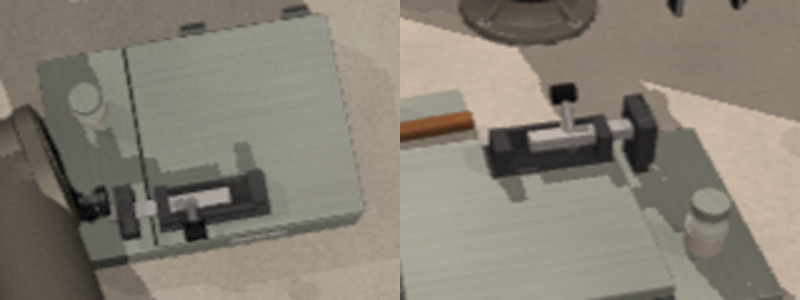

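The knob, at left crop px (195,230), stands at about 0.87 rad. That means it rests on the fence and is not in the notch. I'll move the arm clear and measure how far the bolt has travelled.

>>> arm_command(
  increments=[
    {"hand":0.6,"xyz":[0,0.7,0],"yaw":0},
    {"hand":0.6,"xyz":[0,0.7,0],"yaw":0},
    {"hand":0.6,"xyz":[0,0.7,0],"yaw":0},
    {"hand":0.6,"xyz":[0,0.7,0],"yaw":0},
    {"hand":0.6,"xyz":[0,0.5,0],"yaw":0},
    {"hand":-0.2,"xyz":[0,0,0],"yaw":0},
    {"hand":-0.2,"xyz":[0,0,0],"yaw":0},
    {"hand":-1,"xyz":[0,0,0],"yaw":0},
    {"hand":-1,"xyz":[0,0,0],"yaw":0},
    {"hand":-1,"xyz":[0,0,0],"yaw":0},
  ],
)

```text
t: 17.15
tool_pos: [0.4777, 0.3794, 0.2963]
eef_rot: [[-0.979, -0.203, 0.0], [-0.203, 0.979, 0.0], [-0.0, 0.0, -1.0]]
ft_force: [0.1, -0.2, 1.1]
opening: 0.0002
grasp_force: 0.0
```

```bash
python3 m.py; python3 - <<'E'
from h import *
# rectified chest-aligned views: warp top image on plane z=.16 (4 px/mm)
im=np.load("top1.npz")["im"]; c=np.load("top1.npz")["c"]
def warp(n,im,z):
    ys=np.arange(.16,-.07,-.0004); xs=np.arange(-.06,-.18,-.0004)
    X,Y=np.meshgrid(xs,ys,indexing="ij"); P=np.stack([X,Y,np.full_like(X,z)],-1).reshape(-1,3)
    uv=proj(n,toW(P)).astype(np.float32).reshape(X.shape+(2,)); return cv2.remap(im,uv[...,0],uv[...,1],cv2.INTER_CUBIC)
a=warp("top",im,.158); b=warp("scene",np.load("scene1.npz")["im"],.162)
v=np.vstack([a,b])
for k,y in enumerate((.15,.125,.1,.075,.05,.025,0,-.025,-.05)):
    x=int((.16-y)/.0004); cv2.line(v,(x,0),(x,8),(0,0,255),1); cv2.line(v,(x,300),(x,308),(0,0,255),1)
cv2.imwrite("pics/c6.png",v); print(v.shape)
for n in("top","scene"):
    c=np.load(n+"1.npz")["c"]; m=(c[...,0]<-.125)&(c[...,0]>-.2)&(c[...,1]>-.03)&(c[...,1]<.07)&(c[...,2]>.175)&(c[...,2]<.24); p=c[m]; print(n,len(p),p.min(0),p.max(0),p.mean(0))
E
```

```text
chest tcp [-0.08243893  0.37377745  0.29628319] Fc [ 0.  -0.2  1.1] open 0.00015702419053573622
top alpha -0.012986852515535463 lid z at x-.1 0.12932711831888252 1412
keeper top [0.18061466 0.18210067 0.18405073] 80
scene alpha -0.009249938792159254 lid z at x-.1 0.1319499115110405 1664
keeper top [0.18335592 0.1845405  0.18604469] 59
(600, 575, 3)
top 77 [-0.15746889  0.01182932  0.17819052] [-0.12641335  0.04133295  0.20520784] [-0.14509423  0.02646186  0.19569472]
scene 98 [-0.15421144  0.00749824  0.17596616] [-0.12553519  0.03803406  0.20621158] [-0.13783794  0.0214717   0.19422426]
```

View pics/c6.png

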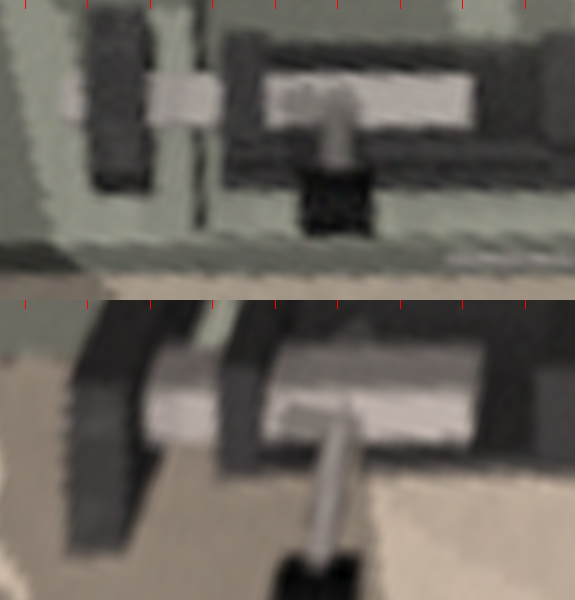

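The bolt pokes out past the keeper to about y 0.133 (px 65). The stem rests on the fence at y≈0.025 (px 337), so it may be a few mm short. The finger may have hit the end bracket at y 0.055–0.072, so I'll check the bracket's height.

```bash
python3 - <<'E'
from h import *
for n in("top","scene"):
    c=np.load(n+"1.npz")["c"]
    B=lambda x0,x1,y0,y1,z0=.13,z1=.22: c[(c[...,0]>x0)&(c[...,0]<x1)&(c[...,1]>y0)&(c[...,1]<y1)&(c[...,2]>z0)&(c[...,2]<z1)]
    for nm,p in(("near bracket",B(-.14,-.06,.045,.085)),("rear bracket",B(-.14,-.06,-.08,-.045)),("bar top",B(-.104,-.092,-.02,.015)),("tip",B(-.108,-.092,.126,.15)),("jar",B(-.0,.14,.09,.21,.15,.2))):
        if len(p): print(n,nm,len(p),"min",p.min(0).round(4),"max",p.max(0).round(4),"z50/90",np.percentile(p[:,2],[50,90]).round(4))
    # bar rear end and slot: profile along y at x=-.1
E
```

```text
top near bracket 198 min [-0.1399  0.0452  0.1301] max [-0.0604  0.0849  0.1757] z50/90 [0.1631 0.1707]
top rear bracket 176 min [-0.1393 -0.08    0.13  ] max [-0.0601 -0.0454  0.1772] z50/90 [0.1597 0.1722]
top bar top 36 min [-0.1038 -0.0179  0.1574] max [-0.0927  0.0142  0.1691] z50/90 [0.1635 0.1671]
top tip 13 min [-0.1071  0.1275  0.158 ] max [-0.093   0.1364  0.1681] z50/90 [0.1612 0.1671]
top jar 145 min [0.0386 0.1202 0.1505] max [0.0836 0.1614 0.1819] z50/90 [0.1743 0.1795]
scene near bracket 233 min [-0.1252  0.0453  0.1304] max [-0.0605  0.085   0.1759] z50/90 [0.1598 0.1725]
scene rear bracket 247 min [-0.1391 -0.0799  0.13  ] max [-0.0611 -0.0452  0.1749] z50/90 [0.1532 0.1725]
scene bar top 71 min [-0.1039 -0.0198  0.1329] max [-0.0921  0.0136  0.1703] z50/90 [0.159  0.1666]
scene tip 1 min [-0.1017  0.1333  0.1639] max [-0.1017  0.1333  0.1639] z50/90 [0.1639 0.1639]
scene jar 230 min [0.0379 0.1198 0.1501] max [0.0843 0.1619 0.1806] z50/90 [0.1753 0.1786]
```

>>> arm_command(
  increments=[
    {"hand":-1,"xyz":[0.036,-0.76,0],"yaw":0},
    {"hand":-1,"xyz":[0.036,-0.76,0],"yaw":0},
    {"hand":-1,"xyz":[0.036,-0.76,0],"yaw":0},
    {"hand":-1,"xyz":[0.036,-0.76,0],"yaw":0},
    {"hand":-1,"xyz":[0.036,-0.76,0],"yaw":0},
    {"hand":-1,"xyz":[0.036,-0.76,0],"yaw":0},
    {"hand":-1,"xyz":[0.036,-0.76,0],"yaw":0},
    {"hand":-1,"xyz":[0.036,-0.76,0],"yaw":0},
    {"hand":-1,"xyz":[0.036,-0.72,0],"yaw":0},
    {"hand":-1,"xyz":[0,0,0],"yaw":0},
  ],
)

```text
t: 18.5
tool_pos: [0.4968, -0.032, 0.2964]
eef_rot: [[-0.98, -0.197, 0.001], [-0.197, 0.98, -0.001], [-0.0, -0.001, -1.0]]
ft_force: [-0.3, 1.1, -0.9]
opening: -0.0001
grasp_force: 0.0
```

```bash
python3 -c "
from h import *
s=sensors.get_state(); print(toC(s['tool_pos']))"
```

```text
[-0.14689576 -0.03303248  0.29642592]
```

>>> arm_command(
  increments=[
    {"hand":-1,"xyz":[0,0,-0.48],"yaw":0},
    {"hand":-1,"xyz":[0,0,-0.48],"yaw":0},
    {"hand":-1,"xyz":[0,0,-0.48],"yaw":0},
    {"hand":-1,"xyz":[0,0,-0.48],"yaw":0},
    {"hand":-1,"xyz":[-0.02,0.098,0],"yaw":0},
    {"hand":-1,"xyz":[-0.02,0.098,0],"yaw":0},
    {"hand":-1,"xyz":[-0.02,0.098,0],"yaw":0},
    {"hand":-1,"xyz":[-0.02,0.098,0],"yaw":0},
    {"hand":-1,"xyz":[-0.02,0.098,0],"yaw":0},
    {"hand":-1,"xyz":[0,0,0],"yaw":0},
  ],
)

```text
t: 19.75
tool_pos: [0.492, -0.0023, 0.1817]
eef_rot: [[-0.98, -0.201, 0.003], [-0.201, 0.98, -0.004], [-0.002, -0.005, -1.0]]
ft_force: [1.5, -11.6, 1.0]
opening: -0.0004
grasp_force: 5.7
```

```bash
cat > q.py <<'E'
from h import *
s=sensors.get_state(); print("chest tcp",toC(s["tool_pos"]).round(4),"Fc",(s["ft_force"]@Rc).round(1))
E
python3 q.py
```

```text
chest tcp [-0.1456 -0.0029  0.1817] Fc [ -0.9 -11.6   1. ]
```

>>> arm_command(
  increments=[
    {"hand":-1,"xyz":[-0.0135,0.065,0],"yaw":0},
    {"hand":-1,"xyz":[-0.0135,0.065,0],"yaw":0},
    {"hand":-1,"xyz":[0,0,0],"yaw":0},
    {"hand":-1,"xyz":[0,0,0],"yaw":0},
    {"hand":-1,"xyz":[0,0,0],"yaw":0},
    {"hand":-1,"xyz":[0,0,0],"yaw":0},
    {"hand":-1,"xyz":[0,0,0],"yaw":0},
    {"hand":-1,"xyz":[0,0,0],"yaw":0},
    {"hand":-1,"xyz":[0,0,0],"yaw":0},
    {"hand":-1,"xyz":[0,0,0],"yaw":0},
  ],
)

```text
t: 21.0
tool_pos: [0.4915, -0.001, 0.182]
eef_rot: [[-0.981, -0.196, 0.005], [-0.196, 0.981, -0.011], [-0.003, -0.011, -1.0]]
ft_force: [4.9, -28.3, -0.1]
opening: 0.0003
grasp_force: 14.6
```

```bash
python3 q.py; python3 - <<'E'
from h import *
for n in("top",):
    im,d=cams.read_camera(n); c=toC(cloud(n,d)); m=(abs(c[...,0]+.1)<.009)&(c[...,1]>.125)&(c[...,1]<.16)&(c[...,2]>.14)&(c[...,2]<.175); print("tip",c[m].max(0),m.sum())
E
```

```text
chest tcp [-0.1458 -0.0016  0.182 ] Fc [ -0.9 -28.7  -0.1]
tip [-0.09141048  0.13670415  0.17156011] 15
```

>>> arm_command(
  increments=[
    {"hand":-1,"xyz":[0.02,-0.1,0],"yaw":0},
    {"hand":-1,"xyz":[0.01,-0.05,0],"yaw":0},
    {"hand":-1,"xyz":[0,0,0.4],"yaw":0},
    {"hand":-1,"xyz":[0,0,0.5],"yaw":0},
    {"hand":-1,"xyz":[-0.045,0.2,0.1],"yaw":0},
    {"hand":-1,"xyz":[-0.045,0.2,0],"yaw":0},
    {"hand":-1,"xyz":[0,0,0],"yaw":0},
    {"hand":-1,"xyz":[0,0,-0.25],"yaw":0},
    {"hand":-1,"xyz":[0,0,-0.2],"yaw":0},
    {"hand":-1,"xyz":[0,0,0],"yaw":0},
  ],
)

```text
t: 22.3
tool_pos: [0.4847, 0.0236, 0.2121]
eef_rot: [[-0.979, -0.203, -0.003], [-0.203, 0.979, -0.001], [0.004, -0.0, -1.0]]
ft_force: [-0.1, -0.6, 0.6]
opening: 0.0
grasp_force: 0.0
```

```bash
python3 q.py
```

```text
chest tcp [-0.1475  0.0239  0.2121] Fc [-0.2 -0.5  0.6]
```

>>> arm_command(
  increments=[
    {"hand":-1,"xyz":[0,0,-0.07],"yaw":0},
    {"hand":-1,"xyz":[0,0,-0.07],"yaw":0},
    {"hand":-1,"xyz":[-0.02,-0.004,-0.07],"yaw":0},
    {"hand":-1,"xyz":[-0.02,-0.004,-0.07],"yaw":0},
    {"hand":-1,"xyz":[-0.02,-0.004,-0.07],"yaw":0},
    {"hand":-1,"xyz":[0,0,0],"yaw":0},
    {"hand":-1,"xyz":[0,0,0],"yaw":0},
    {"hand":-1,"xyz":[0,0,0],"yaw":0},
    {"hand":-1,"xyz":[0,0,0],"yaw":0},
    {"hand":-1,"xyz":[0,0,0],"yaw":0},
  ],
)

```text
t: 23.55
tool_pos: [0.4823, 0.0234, 0.1929]
eef_rot: [[-0.979, -0.204, 0.0], [-0.204, 0.979, 0.0], [-0.0, 0.0, -1.0]]
ft_force: [0.9, -0.3, -0.4]
opening: -0.0003
grasp_force: 0.0
```

```bash
python3 q.py; python3 m.py | grep alpha
```

```text
chest tcp [-0.1499  0.0242  0.1929] Fc [ 0.9 -0.4 -0.4]
top alpha -0.010314163518417926 lid z at x-.1 0.12967126821729388 1415
scene alpha -0.007729110899502105 lid z at x-.1 0.1322223005147207 1664
```

>>> arm_command(
  increments=[
    {"hand":-1,"xyz":[-0.02,-0.004,-0.06],"yaw":0},
    {"hand":-1,"xyz":[-0.02,-0.004,-0.06],"yaw":0},
    {"hand":-1,"xyz":[0,0,-0.06],"yaw":0},
    {"hand":-1,"xyz":[0,0,-0.06],"yaw":0},
    {"hand":-1,"xyz":[0,0,0],"yaw":0},
    {"hand":-1,"xyz":[0,0,0],"yaw":0},
    {"hand":-1,"xyz":[0,0,0],"yaw":0},
    {"hand":-1,"xyz":[0,0,0],"yaw":0},
    {"hand":-1,"xyz":[0,0,0],"yaw":0},
    {"hand":-1,"xyz":[0,0,0],"yaw":0},
  ],
)

```text
t: 24.9
tool_pos: [0.4788, 0.0226, 0.1787]
eef_rot: [[-0.979, -0.204, -0.002], [-0.204, 0.979, -0.0], [0.002, 0.0, -1.0]]
ft_force: [-5.8, -0.6, 8.9]
opening: -0.0001
grasp_force: 4.9
```

```bash
python3 q.py; python3 m.py | grep alpha
```

```text
chest tcp [-0.1535  0.0241  0.1787] Fc [-5.8  0.6  8.9]
top alpha -0.02079095786941336 lid z at x-.1 0.12706469532715348 1425
scene alpha -0.02049920822794947 lid z at x-.1 0.1292783037830905 1647
```

>>> arm_command(
  increments=[
    {"hand":-1,"xyz":[0,0,-0.04],"yaw":0},
    {"hand":-1,"xyz":[0,0,0],"yaw":0},
    {"hand":-1,"xyz":[0,0,0.05],"yaw":0},
    {"hand":-1,"xyz":[0,0,0.1],"yaw":0},
    {"hand":-1,"xyz":[0,0,0.3],"yaw":0},
    {"hand":-1,"xyz":[0,0,0.5],"yaw":0},
    {"hand":-1,"xyz":[0,0,0.5],"yaw":0},
    {"hand":-1,"xyz":[0,0,0.6],"yaw":0},
    {"hand":-1,"xyz":[0,0.6,0.2],"yaw":0},
    {"hand":-1,"xyz":[0,0.8,0],"yaw":0},
  ],
)

```text
t: 26.25
tool_pos: [0.4808, 0.1071, 0.3125]
eef_rot: [[-0.98, -0.201, 0.003], [-0.201, 0.98, 0.001], [-0.003, 0.001, -1.0]]
ft_force: [0.5, 0.1, -0.2]
opening: -0.0003
grasp_force: 0.0
```

>>> arm_command(
  increments=[
    {"hand":-1,"xyz":[0,0.8,0],"yaw":0},
    {"hand":-1,"xyz":[0,0.8,0],"yaw":0},
    {"hand":-1,"xyz":[0,0.8,0],"yaw":0},
    {"hand":-1,"xyz":[0,0.8,0],"yaw":0},
    {"hand":-1,"xyz":[0,0.8,0],"yaw":0},
    {"hand":-1,"xyz":[0,0,0],"yaw":0},
    {"hand":-1,"xyz":[0,0,0],"yaw":0},
    {"hand":-1,"xyz":[0,0,0],"yaw":0},
    {"hand":-1,"xyz":[0,0,0],"yaw":0},
    {"hand":-1,"xyz":[0,0,0],"yaw":0},
  ],
)

```text
t: 27.5
tool_pos: [0.48, 0.3463, 0.3113]
eef_rot: [[-0.979, -0.203, 0.0], [-0.203, 0.979, 0.0], [-0.0, 0.0, -1.0]]
ft_force: [0.2, -0.5, 0.3]
opening: 0.0003
grasp_force: 0.0
```

```bash
cat > k.py <<'E'
from h import *
import sys
for n in("top","scene"):
    z=np.load(n+"1.npz"); c=z["c"]
    m=(c[...,0]<-.134)&(c[...,0]>-.2)&(c[...,1]>-.03)&(c[...,1]<.07)&(c[...,2]>.15)&(c[...,2]<.24); p=c[m]; print(n,"knob",len(p),p.min(0).round(4),p.max(0).round(4))
a=np.load("top1.npz")["im"][150:235,250:340]; b=np.load("scene1.npz")["im"][140:225,290:380]
cv2.imwrite(sys.argv[1],np.hstack([cv2.resize(i,(400,378),interpolation=cv2.INTER_CUBIC) for i in(a,b)]))
E
python3 m.py; python3 k.py pics/c7.png
```

```text
chest tcp [-0.08685451  0.34088854  0.31133552] Fc [ 0.1 -0.5  0.3] open 0.0002633480738187764
top alpha -0.012691397219822105 lid z at x-.1 0.12935690180697115 1412
keeper top [0.18066275 0.18227237 0.18514535] 79
scene alpha -0.008629005885598305 lid z at x-.1 0.13208401195225328 1663
keeper top [0.18379373 0.18519542 0.18578669] 60
top knob 77 [-0.1658  0.0118  0.1626] [-0.1361  0.0416  0.1866]
scene knob 86 [-0.165   0.0069  0.1601] [-0.1348  0.0389  0.1885]
```

View pics/c7.png

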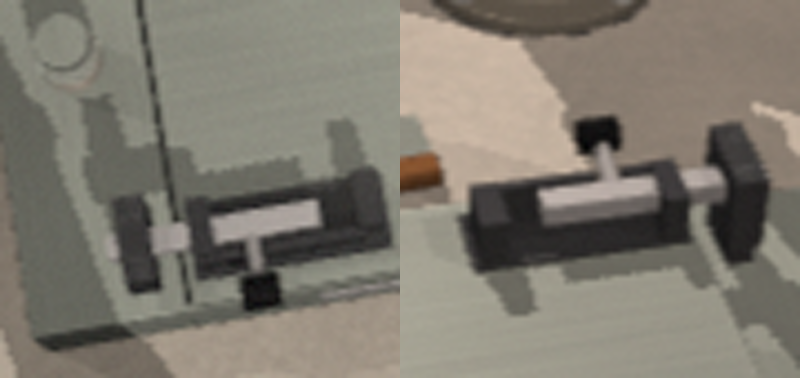

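The knob now lies down in front of the fence, at left crop px (262,290), with the stem in the notch. I'll check the angle once more with a robust estimate.

```bash
python3 - <<'E'
from h import *
from scipy.optimize import least_squares
for n in("top","scene"):
    im,d=cams.read_camera(n); c=toC(cloud(n,d)); P=[]
    m=(c[...,0]<-.137)&(c[...,0]>-.175)&(c[...,1]>.013)&(c[...,1]<.037)&(c[...,2]>.162)&(c[...,2]<.2); p=c[m]
    r=least_squares(lambda q:np.hypot(p[:,0]-q[0],p[:,2]-q[1])-.013,[-.15,.172],loss="soft_l1",f_scale=.001)
    print(n,len(p),r.x,"theta",np.arctan2(-.1005-r.x[0],r.x[1]-.1555))
E
```

```text
top 60 [-0.15264526  0.16941805] theta 1.3099675547716914
scene 58 [-0.15559391  0.17257139] theta 1.2703185871488156
```

```bash
python3 -c "
from station import ticket; print(ticket.sign_off())"
```

```text
the job is handed in; nothing more can be done
None
```

The chest is shut and locked: lid down, bolt against its stop in the keeper, handle folded into its notch (about 1.3 rad by camera), and arm clear; the first fold was found resting on the fence at about 0.87 rad after release, so I pressed it down again before handing in at about 27.6 s.

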